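Isolate the blue control box and hang its danger tag

TASK

Isolate the blue control box: first flip its toggle over from the robot side (on) to the far side (off), and only then take the red danger tag from the rack and hang it by its hole on the blue box's peg, inside the upturned tip, so that it hangs freely, straight and still. Leave the grey box's switch on, and do not disturb the green tag, the can, the jar or the wrench.

Things in the scene. Friction and masses are not known exactly. Their poses are not given: they have to be found in the camera images.
- box_blue: the control box to isolate: blue fixed box 120 x 110 x 165 mm (x, y, z); origin at the centre of its underside; its own -x side is the front, facing roughly to the robot. A steel tag peg sticks out of the front face; a bat toggle stands on the top face, pivoting 20 mm behind the box's centre (own +x), 5 mm above the top, in a collar 24 mm wide, 6 mm high.
- box_blue_peg (a point): point on the blue box's peg axis, 25 mm out from the front face, 145 mm above the bench; axes as the box's (-x outwards, z up). The round peg, 10 mm diameter, runs 50 mm straight out, then bends up: the tip ends 62 mm from the face and reaches 13 mm above the axis.
- toggle_blue (a joint): blue box's toggle, rad: 0 = ON, leaning 0.45 rad from upright to the front (own -x, robot side); 0.9 = OFF, leaning 0.45 rad to the back (+x). An over-centre spring drives it to whichever side of upright (0.45) it is on; about 3 N at the ball carries it over.
- toggle_blue_tip (a point): centre of the 14 mm ball at the end of the blue box's toggle, 40 mm from its pivot.
- box_grey: another control box, to be left alone: grey fixed box 120 x 110 x 165 mm (x, y, z); origin at the centre of its underside; its own -x side is the front, facing roughly to the robot. A steel tag peg sticks out of the front face; a bat toggle stands on the top face, pivoting 20 mm behind the box's centre (own +x), 5 mm above the top, in a collar 24 mm wide, 6 mm high. Peg as on the blue box.
- toggle_grey (a joint): grey box's toggle, rad: 0 = ON, leaning 0.45 rad from upright to the front (own -x, robot side); 0.9 = OFF, leaning 0.45 rad to the back (+x). An over-centre spring drives it to whichever side of upright (0.45) it is on; about 3 N at the ball carries it over.
- toggle_grey_tip (a point): centre of the 14 mm ball at the end of the grey box's toggle, 40 mm from its pivot.
- rack: dark steel tag rack, fixed: base 70 x 200 x 12 mm (x, y, z), on it two slots side by side along y, centres at y = +-48.5 mm, each 91 mm long (y) and 9 mm wide (x), between walls 6 mm thick that reach 42 mm above the bench; slot floors 12 mm above the bench. Origin at the centre of the underside.
- tag_red: red rigid plate with a white cross, 0.08-0.17 kg: 70 wide (y), 120 high (z), 6 mm thick (x); round through hole (eye) 28 mm in diameter, centre 95 mm above the lower edge; on top a black grip tab 26 wide, 45 high, 12 mm thick (120 to 165 mm up). Front and back alike. Origin: middle of the lower edge; z up, x normal to the plate. Stands upright in a rack slot.
- tag_red_eye (a point): centre of the red tag's hole.
- tag_red_grip (a point): middle of the red tag's grip tab, 146 mm above its lower edge.
- tag_green: green rigid plate with a white panel, 0.08-0.17 kg: 70 wide (y), 120 high (z), 6 mm thick (x); round through hole (eye) 28 mm in diameter, centre 95 mm above the lower edge; on top a black grip tab 26 wide, 45 high, 12 mm thick (120 to 165 mm up). Front and back alike. Origin: middle of the lower edge; z up, x normal to the plate. Stands upright in a rack slot. Not to be disturbed.
- can: cleaner can, pale metal with a yellow band, 58 mm diameter, 150 mm high, standing loose; origin at the centre of its underside.
- jar: white-labelled jar with black lid, 66 mm diameter, 75 mm high, standing loose; origin at the centre of its underside.
- wrench: wrench 150 mm long (its x), under 30 mm high, lying loose on the bench; origin at the middle of its underside.

How it is judged:
On the way, in this order (a step that is already met when the one before it is completed fails the run):
1. the blue box's toggle is flipped to off while the red tag is not yet on the peg (value of joint toggle_blue above 0.75 rad and distance between tag_red_eye and box_blue_peg above 0.05 m), for 0.2 s.
2. the red tag hangs by its eye on the blue box's peg (x of tag_red_eye in the frame of box_blue_peg between -0.03 and 0.026 m and y of tag_red_eye in the frame of box_blue_peg between -0.012 and 0.012 m and z of tag_red_eye in the frame of box_blue_peg between -0.015 and -0.003 m and angle between tag_red's own z axis and vertical below 0.2 rad and angle between the x axis of tag_red and the x axis of box_blue_peg, either way round below 0.35 rad and contact force between tag_red and box_blue above 0.4 N), for 0.2 s.
At the end, for the whole second after the job is handed in: Blue toggle off (>0.75 rad), grey on (<0.2); red tag let go and at rest on the blue peg: eye centre within 12 mm sideways, 3 to 15 mm below the peg line, -30 to +26 mm along it from the peg point, upright within 0.2 rad, square within 0.35, carried by the box; green tag within 30 mm (all of step 2 and value of joint toggle_blue above 0.75 rad and value of joint toggle_grey below 0.2 rad and linear speed of tag_red below 0.03 m/s and distance of tag_green from where it was at the start of the episode below 0.03 m); the robot touches nothing.
It fails at once if the grey box's toggle is flipped (value of joint toggle_grey above 0.45 rad).
It fails at once if the green tag is shoved (over 30 mm) or tipped (distance of tag_green from where it was at the start of the episode above 0.03 m or angle between tag_green's own z axis and vertical above 0.35 rad).
It fails at once if the can is shoved (over 30 mm) or tipped (distance of can from where it was at the start of the episode above 0.03 m or angle between can's own z axis and vertical above 0.35 rad).
It fails at once if the jar is shoved (over 30 mm) or tipped (distance of jar from where it was at the start of the episode above 0.03 m or angle between jar's own z axis and vertical above 0.35 rad).
It fails at once if the wrench is shoved (over 30 mm) (distance of wrench from where it was at the start of the episode above 0.03 m).
It also fails if it takes over 58 s, if anything falls off the work surface, if the arm or the gripper's body presses on something with over 40 N, if the wrist force passes 120 N, or if a joint passes its speed limit or range.

ROBOT

A 6-joint arm with a two-finger parallel gripper is mounted at the origin on the work surface. World frame = base frame: x ahead of the robot, y to its left, z up, the work surface at z = 0. Lengths are in m, angles in rad, forces in N, time in s.
With the tool pointing down it reaches from about 0.35 to 0.975 m from the base axis. Payload 7.1 kg.
Tool frame: the origin (TCP) lies between the finger pads; the fingertips stand 17 mm ahead of it and the grasp point (between the pads) lies 2 mm behind it; z points along the fingers, y is the line along which they close (so a half turn about z gives the same grasp; the last joint's range is limited). The gripper opens to 88 mm and grips with 3 to 60 N. Pads are 20 mm wide; open, the fingers measure 115 mm over their backs; the gripper's body (75 mm by 178 mm) begins 61 mm behind the grasp point.
Start: joints at [-1.26, 0.423, 1.63, -0, 1.089, -0.019], TCP at [0.202, -0.591, 0.24] pointing down, gripper open.
Joint ranges: [-3, 3], [-0.9, 2.11], [0.09, 2.58], [-1.31, 4.45], [0.11, 2.69], [-2.54, 2.54]. Speed limits (rad/s): [2.39, 2.39, 3.01, 3.14, 3.14, 3.14].

INTERFACE

Orientations are given as a rotation vector (axis times angle).
In Python, from station import r, optics gives the robot as it stands. The module is installed in compiled form; this text tells all that it offers.
- The arm moves only by the tool servo_tool, never from a script. Its argument "steps" is one flat list of numbers, 7 for each row, row after row: the turn, a rotation vector about the tool's x, y, z in rad, then the shift along the tool's x, y, z in cm, then the gripper's target within -1 to 1 (fully open at 1, half-way at 0, shut at -1). A call has 1 to 20 rows; each row shifts and turns the commanded pose from where the row before left it, along the tool's axes as they then stand; what a row does not reach is not made up. A row lasts 1/12 s, in which the tool goes at most 41.7 mm and 7.16 degrees, less where a joint would pass 70% of its speed; a pose out of reach is approached as far as the arm can. A call is refused whole if a number of a shift passes 4.17 or a number of a turn 0.125, either way. A call with a gripper value outside its range is refused whole. The fingers move at their own pace and stop on an object; "grip_force" is the grip in N (left out, the last holds). Time passes only in rows, so rows that do not move let the fingers close. It gives the time, the measured TCP pose, the force, the opening and the grip force at its end, in the units of the state.
- r.sense(): the state, without advancing time (a new reading comes with each control period).
- optics.camera(name): name is "side" or "top" or "wrist"; returns the picture (384x512x3 uint8, blue, green, red); there is no depth.
- optics.calibration(name): a dict with "mtx" (3x3 intrinsics, pixels), "k1" (the pictures are not rectified: a ray, as slopes to the right and down, at radius r is drawn at 1 + k1 r^2 times it, then the intrinsics apply), "origin" and "orientation" of the camera in the world; the wrist camera has in their place "T_tool_cam" (4x4, takes a point from camera to tool coordinates, whose origin is the TCP and whose axes are the flange's). Camera axes: x right, y down, z forward; pixel columns grow to the right and rows downward; lengths in m; the calibration is good to about 2 mm. A picture is of the moment at which its call begins: read the wrist's pose just before it. calibration takes no time and is no camera call.
- r.finish_job(): hands the job in; it is judged then, once.
The state is a dict: "time": time; "q": joint angles; "dq": joint speeds; "effort": joint torques, N m; "eef_pos": TCP position; "tool_rot": TCP orientation; "ft_force": force on the tool from outside, world axes, zero at the start; "ft_torque": the same for the moment, N m; "width": finger opening in m; "grip_force": force on a finger pad.
Only numpy, scipy, OpenCV 4.12 (cv2) and the standard library are available. Lean on these libraries where they do the work, as an engineer would, in place of code of your own. Each camera call takes 0.05 s, during which the arm holds its last target. There are 200 camera calls.

## Working session

There is one attempt and no reset: what is moved stays moved. The work goes in short steps, Python scripts to look and compute and a tool call to move; the robot and the scene stay as the last step left them, time stands still between calls to the robot, and variables do not carry over. Pictures are saved under pics/ and viewed, at most 13 in all, crops included, and the job is handed in when it is done.

Besides the shell and the picture viewer there is one more tool, called after ">>>" as a command line: name --argument value ..., lists and objects as JSON in quotes. servo_tool: Moves the arm, as the interface text tells. Its arguments: {"type":"object","properties":{"steps":{"type":"array"},"grip_force":{"type":"number"}},"required":["steps"]}

```bash
mkdir -p pics; cat > h.py <<'E'
import numpy as np, cv2
from scipy.spatial.transform import Rotation as R
from station import r, optics
np.set_printoptions(precision=4, suppress=True)
def cam(name):
    c=optics.calibration(name); s=r.sense()
    if name=="wrist":
        T=np.eye(4); T[:3,:3]=R.from_rotvec(s["tool_rot"]).as_matrix(); T[:3,3]=s["eef_pos"]
        T=T@np.array(c["T_tool_cam"]); return np.array(c["mtx"]),c["k1"],T[:3,3],T[:3,:3]
    o=np.array(c["orientation"]); 
    M=o if o.shape==(3,3) else R.from_rotvec(o).as_matrix() if o.size==3 else None
    return np.array(c["mtx"]),c["k1"],np.array(c["origin"]),M
def ray(C,px):
    K,k,o,M=C; d=np.linalg.solve(K,np.array([px[0],px[1],1.])); rd=np.hypot(d[0],d[1]); q=rd
    for _ in range(20): q=rd/(1+k*q*q)
    d[:2]*=q/max(rd,1e-9); return o, M@d
def plane(C,px,z):
    o,d=ray(C,px); return o+d*(z-o[2])/d[2]
def proj(C,p):
    K,k,o,M=C; c=M.T@(np.array(p)-o); u=c[:2]/c[2]; u=u*(1+k*(u@u)); return (K@np.array([*u,1]))[:2]
def tri(rays):
    A=np.zeros((3,3));b=np.zeros(3)
    for o,d in rays:
        d=d/np.linalg.norm(d);P=np.eye(3)-np.outer(d,d);A+=P;b+=P@o
    x=np.linalg.solve(A,b)
    return x,[float(np.linalg.norm((np.eye(3)-np.outer(d,d)/(d@d))@(x-o))) for o,d in rays]
E
python3 - <<'E'
from h import *
print(r.sense())
for n in ["side","top","wrist"]:
    print(n,optics.calibration(n)); cv2.imwrite(f"pics/{n}0.png",optics.camera(n))
a=np.hstack([cv2.imread("pics/top0.png"),cv2.imread("pics/side0.png")])
E
```

```text
{'time': 0.0, 'q': array([-1.26  ,  0.4238,  1.6307, -0.    ,  1.0886, -0.019 ]), 'dq': array([-0.0007,  0.0002,  0.0011,  0.0003, -0.0007, -0.0016]), 'effort': array([  0.    , -54.4631, -27.3665,   0.0644,   0.0227,  -0.0001]), 'eef_pos': array([ 0.2023, -0.5908,  0.2389]), 'tool_rot': array([-3.0975, -0.5155,  0.0004]), 'ft_force': array([0.6028, 0.0582, 0.1146]), 'ft_torque': array([ 0.0253,  0.0184, -0.0171]), 'grip_force': 0.0, 'width': 0.087717612593354}
side {'mtx': array([[433.8729,   0.    , 255.8226],
       [  0.    , 433.8729, 194.295 ],
       [  0.    ,   0.    ,   1.    ]]), 'k1': -0.13476634117828873, 'origin': array([-0.076 ,  0.8644,  0.7406]), 'orientation': array([-0.7418,  2.3625, -1.3723])}
top {'mtx': array([[489.4792,   0.    , 251.3304],
       [  0.    , 489.4792, 197.1404],
       [  0.    ,   0.    ,   1.    ]]), 'k1': -0.07115501628290542, 'origin': array([ 0.3945, -0.0021,  1.318 ]), 'orientation': array([-2.193 ,  2.1344, -0.1366])}
wrist {'mtx': array([[318.4366,   0.    , 258.0176],
       [  0.    , 318.4366, 199.9462],
       [  0.    ,   0.    ,   1.    ]]), 'k1': -0.024690486353782702, 'T_tool_cam': array([[-0.0003, -0.9535, -0.3014,  0.0835],
       [ 1.    , -0.0002, -0.0007,  0.0001],
       [ 0.0006, -0.3014,  0.9535, -0.1446],
       [ 0.    ,  0.    ,  0.    ,  1.    ]])}
```

View pics/top0.png

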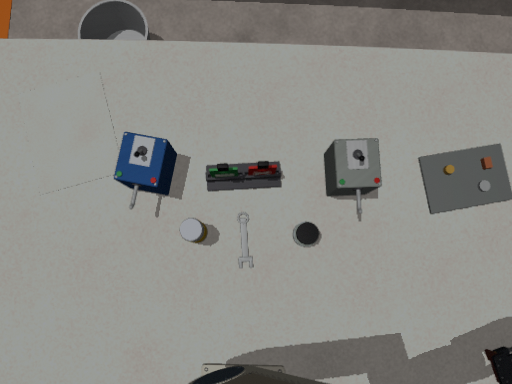

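View pics/side0.png

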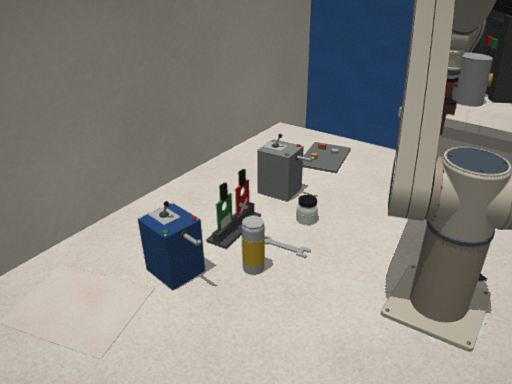

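The top view shows the blue box at about (147,163) with its peg tip near (133,207). The red tag is at (263,168), green at (222,170), the can at (193,231), the wrench at (245,240) and the jar at (307,233). The side view agrees: red tab at (242,177), blue peg tip at (199,240). I'll zoom in on the top view and measure by colour.

```bash
python3 - <<'E'
from h import *
t=cv2.imread("pics/top0.png"); s=cv2.imread("pics/side0.png")
a=cv2.resize(t[120:220,105:205],None,fx=4,fy=4,interpolation=cv2.INTER_CUBIC)
b=cv2.resize(s[165:290,130:260],None,fx=3.08,fy=3.2,interpolation=cv2.INTER_CUBIC)
b=cv2.resize(s[165:290,130:255],(400,400),interpolation=cv2.INTER_CUBIC)
cv2.imwrite("pics/z.png",np.hstack([a,b]))
C=cam("top"); S=cam("side")
hsv=cv2.cvtColor(t,cv2.COLOR_BGR2HSV)
for nm,c,p in [("can",(193,230),.15),("jar",(307,233),.075)]: print(nm,plane(C,c,p))
# red tag top edge: red pixels
for nm,m in [("red",((hsv[...,0]<8)|(hsv[...,0]>172))&(hsv[...,1]>140)&(hsv[...,2]>60)),("green",(hsv[...,0]>50)&(hsv[...,0]<80)&(hsv[...,1]>120))]:
    n,l,st,ce=cv2.connectedComponentsWithStats(m.astype(np.uint8))
    for i in range(1,n):
        if st[i,4]>15: print(nm,st[i],ce[i],plane(C,ce[i],.12))
m=((hsv[...,0]>100)&(hsv[...,0]<125)&(hsv[...,1]>120)).astype(np.uint8)
n,l,st,ce=cv2.connectedComponentsWithStats(m); i=1+np.argmax(st[1:,4]); print("blue",st[i])
# dark rack
m=((hsv[...,2]<75)).astype(np.uint8); m[:, :200]=0;m[:,290:]=0;m[:150]=0;m[200:]=0
q=cv2.minAreaRect(cv2.findNonZero(m)); print("rack",q,plane(C,q[0],.03))
E
```

```text
can [0.4509 0.1278 0.15  ]
jar [ 0.4547 -0.1535  0.075 ]
red [269 165   8   3  24] [272.5 166. ] [ 0.6166 -0.0599  0.12  ]
red [249 166   9   4  28] [252.8571 167.0714] [ 0.6125 -0.0112  0.12  ]
red [151 178   5   5  22] [153.0909 179.9091] [0.5734 0.2351 0.12  ]
red [374 178   6   5  22] [376.5    179.7273] [ 0.5895 -0.3202  0.12  ]
green [209 168  29   9 139] [223.2086 171.3525] [0.5996 0.0621 0.12  ]
green [117 171   5   5  21] [118.8571 173.1905] [0.588  0.3215 0.12  ]
green [340 179   5   5  17] [341.7647 181.2353] [ 0.5832 -0.233   0.12  ]
blue [ 114  132   63   63 2109]
rack ((242.98858642578125, 175.3006591796875), (26.727828979492188, 74.39292907714844), 86.72950744628906) [0.6059 0.0139 0.03  ]
```

View pics/z.png

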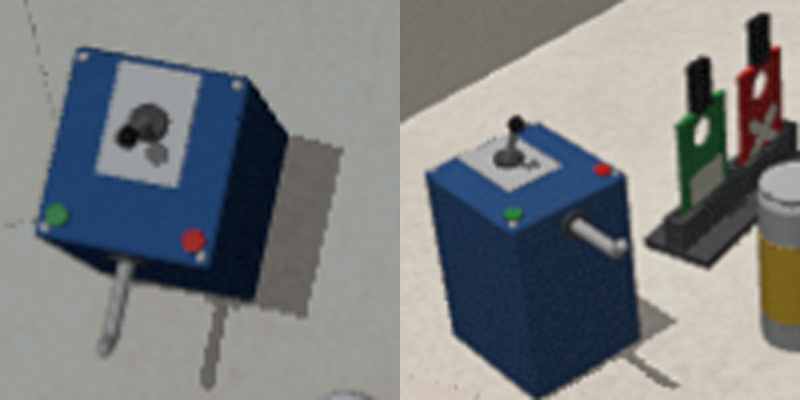

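The crop shows the blue top-face corners at crop (77,47), (246,77), (208,266) and (36,236). The ball is at (127,137) and the peg tip at (105,348). In the side half, the ball is at (516,125), the peg tip at (620,248), and the red tab runs from (760,18) to (757,62).

```bash
python3 - <<'E'
from h import *
C=cam("top"); S=cam("side")
T=lambda x,y:(105+x/4-.4,120+y/4-.4)
D=lambda x,y:(130+(x-400)/3.2-.35,165+y/3.2-.35)
c=np.array([plane(C,T(*p),.165) for p in [(77,47),(246,77),(208,266),(36,236)]])
print(c, "sides",[np.linalg.norm(c[i]-c[(i+1)%4]) for i in range(4)],"centre",c.mean(0))
d=(c[0]+c[1]-c[2]-c[3]); e=(c[0]+c[3]-c[1]-c[2]); print("yaw x",np.arctan2(d[1],d[0]),"from y",np.arctan2(-e[0],e[1]))
yaw=(np.arctan2(d[1],d[0])+np.arctan2(-e[0],e[1]))/2
print("ball",tri([ray(C,T(127,137)),ray(S,D(516,125))]))
print("tip",tri([ray(C,T(105,348)),ray(S,D(620,248))]))
x=np.array([np.cos(yaw),np.sin(yaw),0]);m=c.mean(0)
print("pred ball",m+x*(.02-.04*np.sin(.45))+[0,0,.005+.04*np.cos(.45)],"pred tip",m-x*.117+[0,0,-.01],"yaw",yaw)
print("red eye side->",D(757,84))
k=cv2.cvtColor(cv2.imread("pics/top0.png"),cv2.COLOR_BGR2GRAY)
for bx in [(250,158,280,166),(212,160,236,168)]:
    sub=k[bx[1]:bx[3]+8,bx[0]:bx[2]]; 
    print(sub[:, ::2])
E
```

```text
[[0.6836 0.3036 0.165 ]
 [0.6676 0.2    0.165 ]
 [0.552  0.2171 0.165 ]
 [0.5673 0.3212 0.165 ]] sides [np.float64(0.10478009429476287), np.float64(0.11677289538658017), np.float64(0.10528666198452326), np.float64(0.11756718362325137)] centre [0.6176 0.2605 0.165 ]
yaw x -0.14876921294893855 from y -0.14952039433588288
ball (array([0.6198, 0.2594, 0.2083]), [0.0004245249376976501, 0.0004245249376976632])
tip (array([0.5024, 0.2786, 0.1541]), [6.118247639332263e-05, 6.118247639340153e-05])
pred ball [0.6202 0.2601 0.206 ] pred tip [0.5019 0.2779 0.155 ] yaw -0.14914480364241073
red eye side-> (241.2125, 190.9)
[[155 151 154 154 153 154 153 153 154 153 153 155 153 154 155]
 [154 153 154 154 154 155 154 154 155 154 153 155 153 154 153]
 [153 155 153 153 144 139 140 137 135 143 154 155 143 147 141]
 [154 155 151 141  99  73  74  69  47  90 137 136 105 113  92]
 [137 135 132 102  28  32  30  25  25  30  64  59  61  62  66]
 [ 72  65  59  58  24  33  32  31  30  30  62  61  61  61  61]
 [ 62  62  61  60  22  38  35  32  31  32  58  66  67  64  60]
 [ 63  66  65  65  16  32  28  25  20  27 
[... 642 characters left out ...]
154 145 146 139 140 155 152 156 155]
 [156 156 154 134 102 103  72  80 142 135 138 135]
 [139 140 130  30  30  27  27  25  91  75  74  65]
 [ 75  77  62  36  35  31  32  29  47  62  62  61]
 [ 63  63  60  37  40  38  38  35  40  64  65  69]
 [ 67  67  66  35  34  33  32  29  36  62  69  85]
 [ 81  82  81  14   6   9   3   4  25  49  61  94]
 [ 95  95  92   1   6   6   2   7  21  44  51  78]
 [ 83  81  81   8   1   5   7   8  17  30  25  26]
 [ 39  23  25  21  22  27  30  27  24  26  24  24]
 [ 24  24  24  26  36  43  42  36  28  24  24  25]
 [ 25  23  24  26  29  37  33  41  34  45  44  32]
 [ 24  27  51  51  46  54  50  59  52  65  64  41]
 [ 21  32  71  71  63  63  61  61  59  58  55  37]]
```

>>> servo_tool --steps '[0,0,-0.121,0,0,-0.7,-1,0,0,-0.121,0,0,-0.7,-1,0,0,-0.121,0,0,-0.7,-1,0,0,-0.121,0,0,-0.7,-1,0,0,-0.121,0,0,-0.7,-1,0,0,-0.121,0,0,-0.7,-1,0,0,-0.121,0,0,-0.7,-1,0,0,-0.121,0,0,-0.7,-1,0,0,-0.121,0,0,-0.7,-1,0,0,0,3.7,1.0,0,-1,0,0,0,3.7,1.0,0,-1,0,0,0,3.7,1.0,0,-1,0,0,0,3.7,1.0,0,-1,0,0,0,3.7,1.0,0,-1,0,0,0,3.7,1.0,0,-1,0,0,0,3.7,1.0,0,-1,0,0,0,3.7,1.0,0,-1,0,0,0,3.7,1.0,0,-1,0,0,0,3.7,1.0,0,-1]'

```text
time: 1.73
eef_pos: [0.3575, -0.2389, 0.3027]
tool_rot: [2.384, 2.046, 0.0]
ft_force: [1.0, 0.4, -0.3]
width: 0.0006
grip_force: 0.0
```

>>> servo_tool --steps '[0,0,0,3.33,2.06,0,-1,0,0,0,3.33,2.06,0,-1,0,0,0,3.33,2.06,0,-1,0,0,0,3.33,2.06,0,-1,0,0,0,3.33,2.06,0,-1,0,0,0,3.33,2.06,0,-1,0,0,0,3.33,2.06,0,-1,0,0,0,3.33,2.06,0,-1,0,0,0,0,0,0,-1,0,0,0,0,0,0,-1]'

```text
time: 2.57
eef_pos: [0.561, -0.0008, 0.302]
tool_rot: [-2.38, -2.05, 0.001]
ft_force: [-1.4, 0.4, -0.7]
width: 0.0006
grip_force: 0.0
```

```bash
cat >> h.py <<'E'
def goal(p,yaw=None):
    s=r.sense(); M=R.from_rotvec(s["tool_rot"]).as_matrix(); y=np.arctan2(M[1,0],M[0,0])
    print("tcp",s["eef_pos"],"tilt",M[:2,2],"yaw",y,"shift cm",M.T@(np.array(p)-s["eef_pos"])*100, "turn z",None if yaw is None else -(yaw-y))
E
python3 - <<'E'
from h import *
import pickle
C=cam("wrist"); im=optics.camera("wrist"); pickle.dump(C,open("w1.pkl","wb")); cv2.imwrite("pics/w1.png",im)
goal([0.580,0.2662,0.205],1.4216)
E
```

```text
tcp [ 0.5602 -0.0019  0.302 ] tilt [-0.0015 -0.0003] yaw 1.420437127866371 shift cm [26.8101 -2.0399  9.6923] turn z -0.0011628721336289782
```

View pics/w1.png

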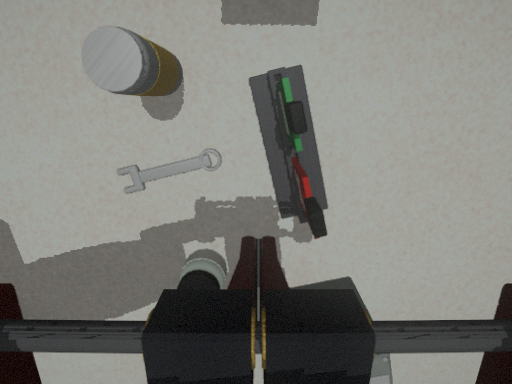

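The wrist view shows the rack base with corners at about (250,77), (301,66), (327,208) and (282,217). The green tab is at (296,117), and the red plate's top edge is near (304,180) with its black tab ending at (320,236). The can, wrench and jar are well to the left (robot side). I'll go to the toggle now and measure the rack from this frame.

```bash
python3 - <<'E'
from h import *
import pickle
C=pickle.load(open("w1.pkl","rb")); t=cam("top")
P=[plane(C,p,.012) for p in [(250,77),(301,66),(327,208),(282,217)]]
print(np.array(P),[np.linalg.norm(P[i]-P[(i+1)%4]) for i in range(4)])
for a,b in [(0,3),(1,2)]:
    d=P[a]-P[b]; print("yaw",np.arctan2(-d[0],d[1]))
for nm,p in [("red",(263.3,163.3)),("green",(222.5,165))]: print(nm,"tab top, top cam",plane(t,p,.177))
im=cv2.imread("pics/w1.png"); cv2.imwrite("pics/w1z.png",cv2.resize(im[55:245,235:345],None,fx=3,fy=3,interpolation=cv2.INTER_CUBIC))
E
```

```text
[[ 0.5673  0.1105  0.012 ]
 [ 0.6333  0.1139  0.012 ]
 [ 0.6496 -0.0811  0.012 ]
 [ 0.5835 -0.0852  0.012 ]] [np.float64(0.06612333035646693), np.float64(0.19569658842469728), np.float64(0.06618448134802407), np.float64(0.19635273852465987)]
yaw 0.08302160316162861
yaw 0.08342212007107207
red tab top, top cam [ 0.6119 -0.0352  0.177 ]
green tab top, top cam [0.6051 0.0612 0.177 ]
```

>>> servo_tool --steps '[0,0,0,3.83,-0.29,0.4,-1,0,0,0,3.83,-0.29,0.4,-1,0,0,0,3.83,-0.29,0.4,-1,0,0,0,3.83,-0.29,0.4,-1,0,0,0,3.83,-0.29,0.4,-1,0,0,0,3.83,-0.29,0.4,-1,0,0,0,3.83,-0.29,0.4,-1,0,0,0,0,0,3.0,-1,0,0,0,0,0,3.0,-1,0,0,0,0,0,0.9,-1,0,0,0,0,0,0,-1,0,0,0,0,0,0,-1]'

```text
time: 3.62
eef_pos: [0.5812, 0.2644, 0.2062]
tool_rot: [-2.385, -2.044, 0.001]
ft_force: [-0.6, 0.3, -0.4]
width: 0.0005
grip_force: 0.0
```

```bash
python3 - <<'E'
from h import *
goal([0.580,0.2662,0.205],1.4216); C=cam("side")
im=optics.camera("side"); cv2.imwrite("pics/s2.png",np.hstack([cv2.resize(im[150:280,120:250],(400,400)),cv2.resize(cv2.imread("pics/w1z.png"),(232,400))]))
E
```

```text
tcp [0.5812 0.2644 0.2062] tilt [-0.0006 -0.0003] yaw 1.4171804301175985 shift cm [ 0.1551 -0.1461  0.1167] turn z -0.004419569882401442
```

View pics/s2.png

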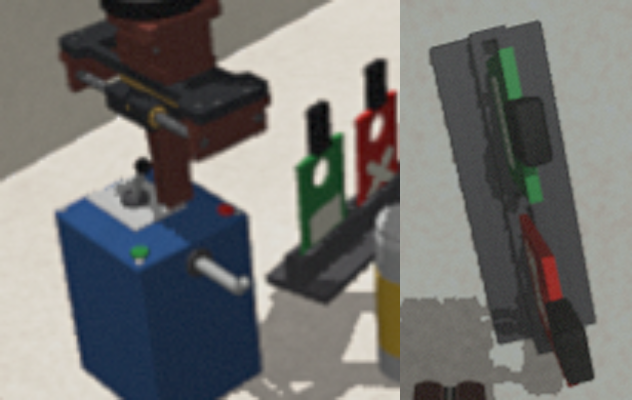

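The side crop shows the closed fingers just in front of the ball, with the tips above the box top. I'll push the toggle over, then back off and up.

>>> servo_tool --steps '[0,0,0,0.15,0.6,0,-1,0,0,0,0,0.6,0,-1,0,0,0,0,0.6,0,-1,0,0,0,0,0.6,0,-1,0,0,0,0,0.6,0,-1,0,0,0,0,0.6,0,-1,0,0,0,0,0.6,0,-1,0,0,0,0,0.6,0,-1,0,0,0,0,0.4,0,-1,0,0,0,0,0,0,-1,0,0,0,0,0,0,-1,0,0,0,0,-1.5,0,-1,0,0,0,0,-2.5,0,-1,0,0,0,0,-1.2,-1,0,0,0,0,0,0,-3,0,0,0,0,0,0,-3,0,0,0,0,0,0,-3,0,0,0,0,0,0,0,0]'

```text
time: 5.17
eef_pos: [0.5836, 0.2686, 0.3125]
tool_rot: [2.381, 2.045, 0.015]
ft_force: [0.7, 0.6, 0.3]
width: 0.0301
grip_force: 0.0
```

```bash
python3 - <<'E'
from h import *
goal([0.6122,-0.0345,0.29],1.654)
im=optics.camera("side"); cv2.imwrite("pics/s3.png",cv2.resize(im[150:280,120:250],(400,400)))
E
```

```text
tcp [0.5836 0.2686 0.3125] tilt [0.0094 0.0042] yaw 1.4192576925430922 shift cm [-29.5432   7.3828   2.1546] turn z -0.23474230745690772
```

View pics/s3.png

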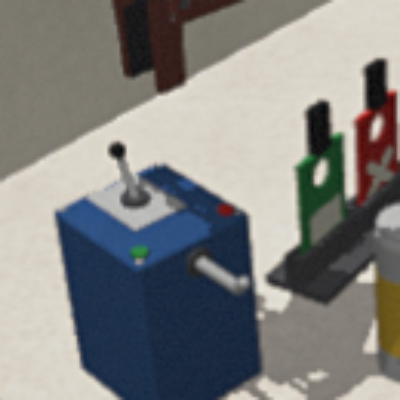

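The ball at (117,150) now leans to the far side, so the toggle is off. Next I'll go above the red tag.

>>> servo_tool --steps '[0,0,0,-3.69,0.92,0.27,0,0,0,0,-3.69,0.92,0.27,0,0,0,0,-3.69,0.92,0.27,0,0,0,0,-3.69,0.92,0.27,0,0,0,0,-3.69,0.92,0.27,0,0,0,0,-3.69,0.92,0.27,0,0,0,0,-3.69,0.92,0.27,0,0,0,0,-3.69,0.92,0.27,0,0,0,-0.117,0,0,0,0,0,0,-0.117,0,0,0,0,0,0,0,0,0,0,0,0,0,0,0,0,0,0]'

```text
time: 6.22
eef_pos: [0.6087, -0.0357, 0.283]
tool_rot: [-2.132, -2.306, 0.002]
ft_force: [0.4, -0.7, -0.0]
width: 0.0438
grip_force: 0.0
```

```bash
python3 - <<'E'
from h import *
C=cam("wrist"); im=optics.camera("wrist"); cv2.imwrite("pics/w3.png",im)
goal([0.6122,-0.0345,0.162],1.654)
p=np.array([0.6122,-0.0345,0]); u=np.array([-.083,.9965,0])*.013; v=np.array([.9965,.083,0])*.006
print("pred tab top px",[proj(C,p+[0,0,.177]+a*u+b*v).round() for a,b in [(-1,-1),(-1,1),(1,1),(1,-1)]])
E
```

```text
tcp [ 0.6089 -0.0354  0.2833] tilt [-0.0013  0.0001] yaw 1.6494872458752377 shift cm [ 0.0615  0.3542 12.1281] turn z -0.004512754124762264
pred tab top px [array([255., 218.]), array([270., 218.]), array([270., 189.]), array([255., 189.])]
```

View pics/w3.png

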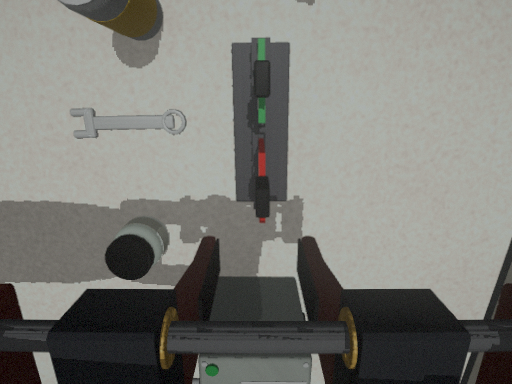

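The red tab top lies at about (262,203), which matches the prediction. I'll descend, grip and lift clear of the rack.

>>> servo_tool --steps '[0,0,0,0.06,0.35,2.0,0,0,0,0,0,0,2.5,0,0,0,0,0,0,2.5,0,0,0,0,0,0,2.5,0,0,0,0,0,0,1.6,0,0,0,0,0,0,1.0,0,0,0,0,0,0,0,0,0,0,0,0,0,0,0,0,0,0,0,0,0,-1,0,0,0,0,0,0,-1,0,0,0,0,0,0,-1,0,0,0,0,0,0,-1,0,0,0,0,0,0,-1,0,0,0,0,0,0,-1]' --grip_force 30

```text
time: 7.43
eef_pos: [0.6128, -0.0349, 0.1636]
tool_rot: [2.129, 2.31, 0.0]
ft_force: [-0.7, -0.5, 3.2]
width: 0.0118
grip_force: 30.0
```

>>> servo_tool --steps '[0,0,0,0,0,-0.5,-1,0,0,0,0,0,-1,-1,0,0,0,0,0,-1.5,-1,0,0,0,0,0,-2.5,-1,0,0,0,0,0,-2.5,-1,0,0,0,0,0,-2.5,-1,0,0,0,0,0,-2.5,-1,0,0,0,0,0,-2.5,-1,0,0,0,0,0,-2.5,-1,0,0,0,0,0,-1,-1,0,0,0,0,0,0,-1,0,0,0,0,0,0,-1]'

```text
time: 8.43
eef_pos: [0.6126, -0.0348, 0.353]
tool_rot: [2.128, 2.31, 0.0]
ft_force: [0.0, 0.3, -1.5]
width: 0.0116
grip_force: 30.0
```

```bash
python3 - <<'E'
from h import *
goal([0.4673,0.2831,0.35],1.4216); s=r.sense(); print(s["width"],s["grip_force"],s["ft_force"])
E
```

```text
tcp [ 0.6126 -0.0348  0.353 ] tilt [ 0.0004 -0.    ] yaw 1.6528195549538767 shift cm [ 32.8726 -11.8755   0.2895] turn z 0.2312195549538767
0.01161307465147537 29.987820982933044 [ 0.0399  0.3395 -1.4908]
```

>>> servo_tool --steps '[0,0,0,2.99,-1.08,0,-1,0,0,0,2.99,-1.08,0,-1,0,0,0,2.99,-1.08,0,-1,0,0,0,2.99,-1.08,0,-1,0,0,0,2.99,-1.08,0,-1,0,0,0,2.99,-1.08,0,-1,0,0,0,2.99,-1.08,0,-1,0,0,0,2.99,-1.08,0,-1,0,0,0,2.99,-1.08,0,-1,0,0,0,2.99,-1.08,0,-1,0,0,0,2.99,-1.08,0,-1,0,0,0.1156,0,0,0,-1,0,0,0.1156,0,0,0,-1,0,0,0,0,0,3,-1,0,0,0,0,0,3,-1,0,0,0,0,0,3,-1,0,0,0,0,0,3,-1,0,0,0,0,0,2.5,-1,0,0,0,0,0,0,-1,0,0,0,0,0,0,-1]'

```text
time: 10.1
eef_pos: [0.4659, 0.2823, 0.2058]
tool_rot: [-2.38, -2.049, 0.009]
ft_force: [0.4, -0.7, 0.2]
width: 0.0115
grip_force: 30.0
```

```bash
python3 - <<'E'
from h import *
goal([0.4673,0.2831,0.2056],1.4216); S=cam("side")
im=optics.camera("side"); x0,y0=150,190; cv2.imwrite("pics/s4.png",cv2.resize(im[y0:y0+110,x0:x0+140],None,fx=5,fy=5,interpolation=cv2.INTER_CUBIC))
e=np.array(r.sense()["eef_pos"])-[0,0,.0566]
print("pred eye px in crop",(proj(S,e)-[x0,y0])*5,"pred peg tip",(proj(S,[.5024,.2786,.155])-[x0,y0])*5)
E
```

```text
tcp [0.4659 0.2823 0.2058] tilt [-0.005  -0.0029] yaw 1.4216040576265767 shift cm [0.0959 0.1322 0.0216] turn z 4.057626576736695e-06
pred eye px in crop [294.697  297.3401] pred peg tip [242.0089 259.1835]
```

View pics/s4.png

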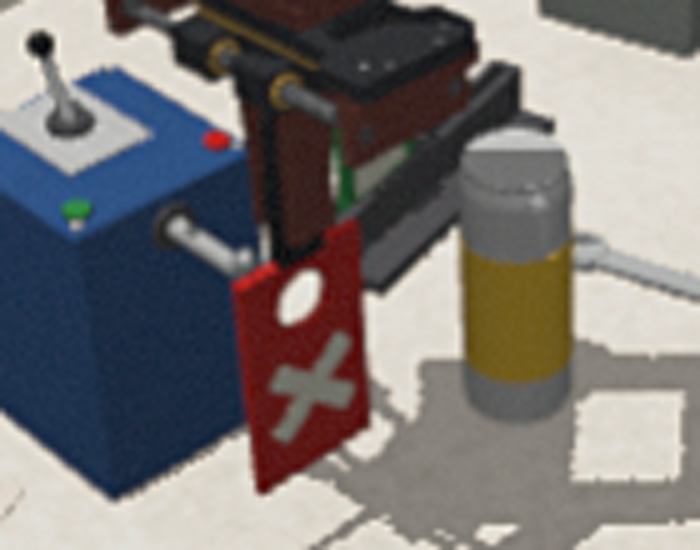

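The side crop shows the hole at (299,296) against a predicted (295,297). The peg tip is at about (242,260) as predicted. I'll advance slowly over the tip.

>>> servo_tool --steps '[0,0,0,0.1,0.4,0,-1,0,0,0,0,0.4,0,-1,0,0,0,0,0.4,0,-1,0,0,0,0,0.4,0,-1,0,0,0,0,0.4,0,-1,0,0,0,0,0.4,0,-1,0,0,0,0,0.4,0,-1,0,0,0,0,0.4,0,-1,0,0,0,0,0.4,0,-1,0,0,0,0,0.4,0,-1,0,0,0,0,0,0,-1]'

```text
time: 11.07
eef_pos: [0.5079, 0.2782, 0.2081]
tool_rot: [2.381, 2.049, 0.001]
ft_force: [0.1, 0.1, -1.2]
width: 0.0117
grip_force: 30.0
```

>>> servo_tool --steps '[0,0,0,0,0.3,0.15,-1,0,0,0,0,0.3,0.05,-1,0,0,0,0,0.3,0,-1,0,0,0,0,0.4,0,-1,0,0,0,0,0.4,0,-1,0,0,0,0,0.2,0,-1,0,0,0,0,0,0,-1,0,0,0,0,0,0,-1]'

```text
time: 11.73
eef_pos: [0.526, 0.2754, 0.206]
tool_rot: [-2.381, -2.049, 0.0]
ft_force: [0.3, -1.0, -0.3]
width: 0.0117
grip_force: 30.0
```

```bash
python3 - <<'E'
from h import *
e=np.array(r.sense()["eef_pos"]); print(e, r.sense()["ft_force"]); c,s=np.cos(-.149),np.sin(-.149)
d=e[:2]-[.6176,.2605]; print("own x,y",c*d[0]+s*d[1],-s*d[0]+c*d[1]); S=cam("side")
im=optics.camera("side"); x0,y0=150,190; cv2.imwrite("pics/s5.png",cv2.resize(im[y0:y0+110,x0:x0+140],None,fx=5,fy=5,interpolation=cv2.INTER_CUBIC))
E
```

```text
[0.526  0.2754 0.206 ] [ 0.3441 -0.9533 -0.2939]
own x,y -0.09278442713952907 0.0011449793870026374
```

View pics/s5.png

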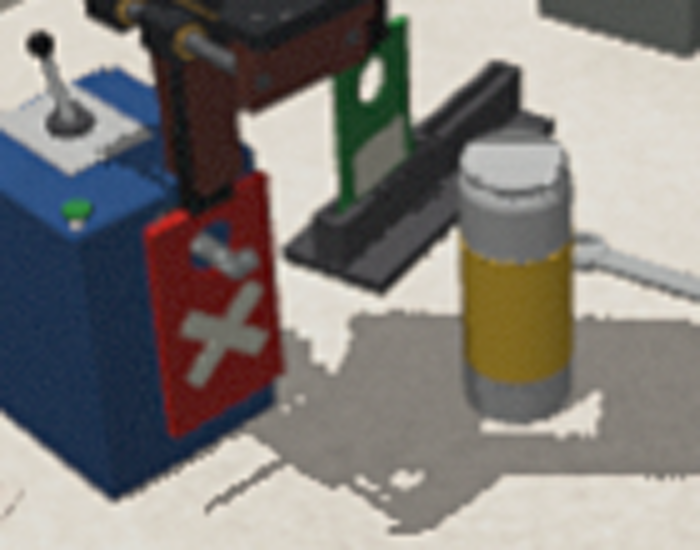

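The peg now passes through the hole near (225,255). I'll lower until it carries the tag.

>>> servo_tool --steps '[0,0,0,0,0,0.3,-1,0,0,0,0,0,0.3,-1,0,0,0,0,0,0.3,-1,0,0,0,0,0,0.2,-1,0,0,0,0,0,0.1,-1,0,0,0,0,0,0,-1,0,0,0,0,0,0,-1]'

```text
time: 12.37
eef_pos: [0.5259, 0.2755, 0.194]
tool_rot: [-2.381, -2.05, 0.0]
ft_force: [-0.4, 0.8, -0.5]
width: 0.0117
grip_force: 30.0
```

>>> servo_tool --steps '[0,0,0,0,0,0.1,-1,0,0,0,0,0,0.1,-1,0,0,0,0,0,0,-1,0,0,0,0,0,0,-1]'

```text
time: 12.7
eef_pos: [0.5261, 0.2755, 0.1924]
tool_rot: [2.381, 2.05, 0.001]
ft_force: [-0.4, 0.0, 2.1]
width: 0.0119
grip_force: 30.0
```

>>> servo_tool --steps '[0,0,0,0,0,0,-0.72,0,0,0,0,0,0,-0.68,0,0,0,0,0,0,-0.64,0,0,0,0,0,0,-0.6,0,0,0,0,0,0,-0.5,0,0,0,0,0,0,-0.4,0,0,0,0,0,0,-0.3,0,0,0,0,0,0,-0.2,0,0,0,0,0,0,-0.2,0,0,0,0,0,0,-0.2,0,0,0,0,0,0,-0.2]'

```text
time: 13.62
eef_pos: [0.5259, 0.2755, 0.1921]
tool_rot: [-2.381, -2.05, -0.0]
ft_force: [0.3, 0.4, -0.0]
width: 0.0351
grip_force: 0.0
```

```bash
python3 - <<'E'
from h import *
im=optics.camera("side"); x0,y0=150,190; cv2.imwrite("pics/s6.png",cv2.resize(im[y0:y0+110,x0:x0+140],None,fx=5,fy=5,interpolation=cv2.INTER_CUBIC))
E
```

```text
(no output)
```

View pics/s6.png

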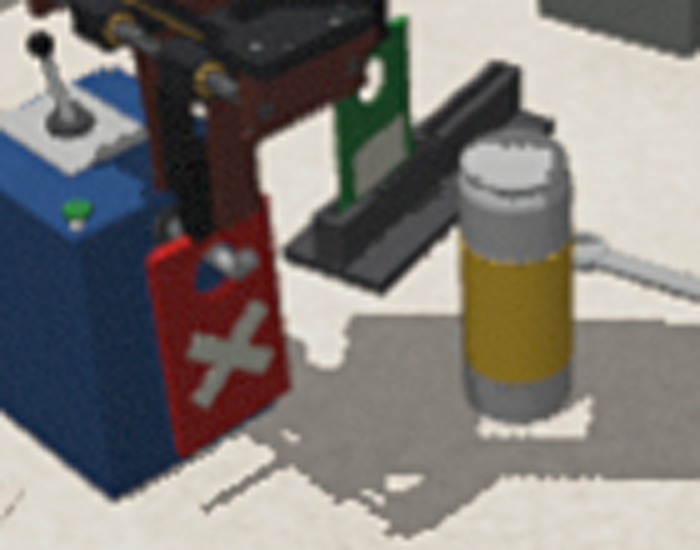

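The tag hangs on the peg with the fingers open. I'll rise straight up and check it at rest.

>>> servo_tool --steps '[0,0,0,0,0,-0.5,-0.2,0,0,0,0,0,-1,-0.2,0,0,0,0,0,-1.5,-0.2,0,0,0,0,0,-2,-0.2,0,0,0,0,0,-3,-0.2,0,0,0,0,0,-3,-0.2,0,0,0,0,0,-3,-0.2,0,0,0,0,0,0,-0.2,0,0,0,0,0,0,-0.2,0,0,0,0,0,0,-0.2,0,0,0,0,0,0,-0.2,0,0,0,0,0,0,-0.2]'

```text
time: 14.67
eef_pos: [0.5253, 0.2752, 0.3308]
tool_rot: [-2.38, -2.049, 0.004]
ft_force: [-0.3, -0.8, 0.5]
width: 0.0349
grip_force: 0.0
```

```bash
python3 - <<'E'
from h import *
x0,y0=150,170
f=lambda im:cv2.resize(im[y0:y0+110,x0:x0+80],None,fx=5,fy=5,interpolation=cv2.INTER_CUBIC)
a=optics.camera("side")
for _ in range(6): b=optics.camera("side")
print("diff",np.abs(a[190:290,170:220].astype(int)-b[190:290,170:220]).mean(),r.sense()["eef_pos"])
S=cam("side"); c,s=np.cos(-.149),np.sin(-.149)
def W(x,y,z): return (proj(S,[.6176+c*x-s*y,.2605+s*x+c*y,z])-[x0,y0])*5
E=.136
print("ideal corners (lower L/R, upper L/R), eye",[W(-.093,y,E+z).round() for y,z in [(.035,-.095),(-.035,-.095),(.035,.025),(-.035,.025),(0,0)]])
cv2.imwrite("pics/s7.png",f(b))
E
```

```text
diff 1.7048 [0.5259 0.2755 0.3318]
ideal corners (lower L/R, upper L/R), eye [array([175., 560.]), array([284., 494.]), array([150., 359.]), array([267., 297.]), array([214., 371.])]
```

View pics/s7.png

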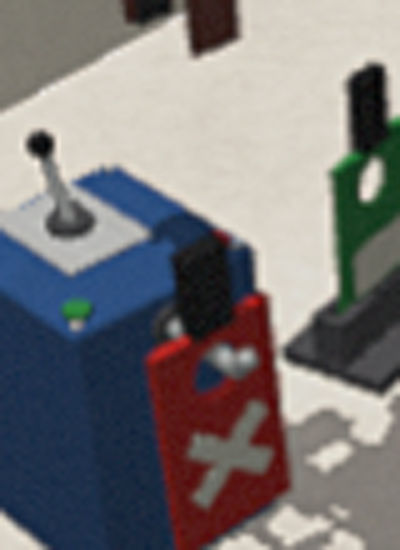

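The tag hangs with corners at about (148,360), (266,297) and (290,490), within a few pixels of the ideal. The toggle is off and green is in its slot. I'll let it settle briefly, then hand in.

>>> servo_tool --steps '[0,0,0,0,0,0,-0.2,0,0,0,0,0,0,-0.2,0,0,0,0,0,0,-0.2,0,0,0,0,0,0,-0.2,0,0,0,0,0,0,-0.2,0,0,0,0,0,0,-0.2,0,0,0,0,0,0,-0.2,0,0,0,0,0,0,-0.2,0,0,0,0,0,0,-0.2,0,0,0,0,0,0,-0.2,0,0,0,0,0,0,-0.2,0,0,0,0,0,0,-0.2,0,0,0,0,0,0,-0.2,0,0,0,0,0,0,-0.2,0,0,0,0,0,0,-0.2,0,0,0,0,0,0,-0.2,0,0,0,0,0,0,-0.2,0,0,0,0,0,0,-0.2]'

```text
time: 16.52
eef_pos: [0.5259, 0.2755, 0.3321]
tool_rot: [2.381, 2.05, 0.0]
ft_force: [-0.1, 0.4, -0.2]
width: 0.0351
grip_force: 0.0
```

```bash
python3 -c "
from h import *
print(r.finish_job())"
```

```text
the job is handed in; nothing more can be done
None
```

The job is handed in at about 16.5 s, with no verdict returned: the blue toggle is off, the red tag hangs straight on the blue peg, and I did not touch the grey box, green tag, can, jar or wrench.

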